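# Test a light panel: probe its contacts, then release the catch and hold the test lever

## Robot

A 6-joint arm with a two-finger parallel gripper is mounted at the origin on the work surface. World frame = base frame: x ahead of the robot, y to its left, z up, the work surface at z = 0. Lengths are in m, angles in degrees, forces in N, time in s.
With the tool pointing down it reaches from about 0.25 to 0.725 m from the base axis. Payload 9.7 kg.
Tool frame: the origin (TCP) lies midway between the tips of the shut fingers; the grasp point (between the pads) lies 19 mm behind it; z points along the fingers, y is the line along which they close (so a half turn about z gives the same grasp; the last joint's range is limited). The gripper opens to 85 mm and grips with 20 to 120 N. Pads are 22 mm wide; open, the fingers measure 114 mm over their backs; the gripper's body (76 mm by 85 mm) begins 54 mm behind the grasp point. The pads swing forward as they close: fully open they stand 13 mm farther back than shut.
Start: joints at [70.302, 4.979, 10.078, 95.1, 0, 90], TCP at [0.185, 0.518, 0.231] pointing down, gripper open.
Joint ranges: [-179.16, 179.16], [-48.56, 103.87], [-65.8, 70.77], [-126.05, 130.52], [-82.76, 87.17], [-180, 180]. Speed limits (degrees/s): [127.2, 127.2, 147.25, 180, 180, 180].

## Interface

Orientations are given as [roll, pitch, yaw] about the fixed x, y, z axes, in that order (R = Rz(yaw) Ry(pitch) Rx(roll)).
In Python, from workcell import bot gives the robot as it stands. The module is installed in compiled form; this text tells all that it offers.
- The arm moves only by the tool send_rows, never from a script. Its argument "moves" is one flat list of numbers, 7 for each row, row after row: the shift along the world's x, y, z normalised to -1 to 1, where 1 is 0.025 m, then the turn, a rotation vector about the world's x, y, z normalised to -1 to 1, where 1 is 0.15 rad, then the closure, from -1 (fully open) to 1 (shut), so that 0 is half open. A call has 1 to 8 rows; each row shifts and turns the commanded pose from where the row before left it; what a row does not reach is not made up. A row lasts 1/8 s, in which the tool goes at most 62.5 mm and 10.7 degrees, less where a joint would pass 70% of its speed; a pose out of reach is approached as far as the arm can. A call with a number of a shift or a turn outside -1 to 1 is refused whole. A call with a gripper value outside its range is refused whole. The fingers move at their own pace and stop on an object; "squeeze" is the grip in N (left out, the last holds). Time passes only in rows, so rows that do not move let the fingers close. It gives the time, the measured TCP pose, the force, the opening and the grip force at its end, in the units of the state.
- bot.get_obs(): the state, without advancing time (a new reading comes with each control period).
- bot.camera(name): name is "scene" or "top"; returns a dict with "color" (400x640x3 uint8, red, green, blue), "camera_matrix" (3x3 intrinsics, pixels), "R" (3x3) and "t" (3): a world point X has camera coordinates R X + t. Camera axes: x right, y down, z forward; pixel columns grow to the right and rows downward; lengths in m; the calibration is good to about 2 mm. A picture is of the moment at which its call begins. There is no depth.
- bot.job_done(): hands the job in; it is judged then, once.
Trained networks look in the newest picture that a camera, given by its name, has taken for a name from the list of things; names that differ only in an ending like _2 or _b are one class to them, and where a whole thing is asked for, a point or a joint stands for the part that bears it (a point fixed in the world has none). Each returns a list of dicts, best first, with "p" (0 to 1); they miss things now and then, are a little off and sometimes report something else, mostly with a low value. They report only what shows in the picture. A call takes as long as a camera call. They do not tell look-alikes from the thing itself.
- bot.boxes_of(camera, query): "extent" ([left, top, right, bottom] in pixels, round what is visible of it).
- bot.trace(camera, query): "region" (400x640 bool, what is visible of it) and "extent" ([left, top, right, bottom] in pixels, round what is visible of it).
- bot.landmark_of(camera, query): "pixel" ([column, row] in pixels: a listed point, or the origin of a listed thing).
The state is a dict: "time": time; "q": joint angles; "qd": joint speeds; "joint_efforts": joint torques, N m; "ee_pos": TCP position; "tcp_rot": TCP orientation; "wrist_force": force on the tool from outside, world axes, zero at the start; "torque": the same for the moment, N m; "opening": finger opening in m; "grasp_force": force on a finger pad.
Only numpy, scipy, OpenCV 4.12 (cv2) and the standard library are available. Lean on these libraries where they do the work, as an engineer would, in place of code of your own. Each camera call takes 0.05 s, during which the arm holds its last target. There are 200 camera calls.

## Task

Test the sign light panel on its jig: take the orange test pen from its holder, touch its tip onto the brass button of the red-ringed contact and then of the blue-ringed contact, and stand the pen back in its holder. Then flip the red safety catch fully over to the left, off the lever and down onto the switch box, and only after that pull the yellow-handled lever all the way towards the robot and hold it there; the lever springs back if let go, so finish while still holding it in the fingers. Leave the tape roll, the white bottle and the brown slotted box where they are.

Things in the scene. Friction and masses are not known exactly. Their poses are not given: they have to be found in the camera images.
- jig: Test jig fixed to the bench: aluminium plate 200 x 340 x 12 mm; on its left (+y) half a grey switch box (150 x 110 mm, centre x 0, y +100 mm, top 72 mm above the bench) with lever and catch, on its right half the light panel. Origin: centre of the plate's underside. x points away from the robot, y to the left, turned by up to 0.2 rad.
- lever (a joint): Sprung test lever: steel rod 12 mm thick with a yellow round bar handle (20 mm thick, 100 mm long, along the jig's y) 135 mm from the hinge. 0 = rest, leaning 0.6 rad away from the robot; grows as it is pulled over the top towards the robot (jig -x), stop at 1.1 rad. Springs back to 0: 2 to 3 N at the handle at rest, 5 N at the stop. The upright catch blocks it after about 0.1 rad.
- lever_grip (a point): Place to pinch the yellow handle: on the bar's axis, 50 mm left (+y) of the steel rod, about 170 mm above the bench at rest; moves with the lever. The bar may turn between the fingers, so the tool can stay pointing down, fingers closing along the jig's x.
- lever_hinge (a point): Point on the lever's hinge axis (the axis is parallel to the jig's y), at the steel rod, 60 mm above the bench; fixed to the jig. The grip point circles the axis at 135 mm.
- catch (a joint): Red safety catch: a plate 40 mm (jig x) x 8 mm (jig y) x 65 mm high, with a nose that blocks the lever rod. 0 = upright, blocking; grows as it is flipped to the left (jig +y) about a hinge along the jig's x at its foot; 1.5 rad = lying on the switch box, lever free. Light friction (0.5 N at the tip): it stays where left. Can be pushed on its right (-y) face with closed fingers.
- catch_tip (a point): Middle of the catch plate's outer (upper) edge, 65 mm from its hinge; moves with the catch. The nose sticks out from the plate's far (+x) end, starting 17 mm in +x from here, 18 to 30 mm from the hinge, so the nearer part of the right face is free to push on.
- catch_hinge (a point): Point on the catch's hinge axis (parallel to the jig's x) below the middle of the plate, 78 mm above the bench; fixed to the jig.
- panel: Black light panel 150 x 130 x 6 mm, fixed on the jig plate, top 18 mm above the bench, with two rows of small white lights. Origin: centre of its underside.
- red_contact: Red-ringed contact fixed on the panel: red disc 28 mm across, 3 mm high, with a brass button 16 mm across standing 5 mm above the panel. Origin: centre of its underside. May be in either place of the two contacts.
- red_contact_top (a point): Centre of the top of the red-ringed contact's brass button, 23 mm above the bench.
- blue_contact: Blue-ringed contact, the same in blue.
- blue_contact_top (a point): Centre of the top of the blue-ringed contact's brass button, 23 mm above the bench.
- holder: Pen holder fixed to the bench: blue round tube 60 mm across, 80 mm high, with an upright hole 20 mm across. Origin: centre of its underside. To the right (-y) of the jig; the bottle stands beyond it or on its near side.
- pen: Loose test pen, 155 mm long, about 60 g, point down in the holder. From the tip up: steel point 6 mm thick; black shank 14 mm thick from 20 to 75 mm; collar 32 mm across, 75 to 81 mm, resting on the holder's top; round orange handle 22 mm thick, 81 to 155 mm. Origin: the tip; z towards the handle. In the holder the tip is 5 mm above the bench.
- pen_tip (a point): The pen's steel tip.
- pen_grip (a point): Point on the pen's axis in the orange handle, 120 mm above the tip: a good place to pinch it from above (any yaw).
- tape: Bystander: loose roll of cream paper tape, 100 mm across, 24 mm high, lying flat to the left of the jig. Origin: centre of its underside.
- bottle: Bystander: loose white bottle, 44 mm across, 120 mm high, to the right of the jig, 100 mm or more from the pen holder's centre. Origin: centre of its underside.
- slotbox: Bystander: loose brown box 110 mm each way with black slots and white tape corners, beyond the work at the left. Origin: centre of its underside.
Mind the look-alikes: they are no part of the job. Of the things like the pen, leave any that is green or purple; of the rest the larger one is meant.

How it is judged:
By the outcome, as a careful person would: the job done as asked, in the order asked, and still so for the second after the job is handed in, while the arm keeps its last pose, push and grip.
It also fails if it takes over 70 s, if anything falls off the work surface, if the arm or the gripper's body presses on something with over 40 N, if the wrist force passes 120 N, or if a joint passes its speed limit or range.

## Working session

There is one attempt and no reset: what is moved stays moved. The work goes in short steps, Python scripts to look and compute and a tool call to move; the robot and the scene stay as the last step left them, time stands still between calls to the robot, and variables do not carry over. Pictures are saved under pics/ and viewed, at most 10 in all, crops included, and the job is handed in when it is done.

Besides the shell and the picture viewer there is one more tool, called as name(argument=value, ...) on one line, values as JSON. send_rows: Moves the arm, as the interface text tells. Its arguments: {"type":"object","properties":{"moves":{"type":"array"},"squeeze":{"type":"number"}},"required":["moves"]}

```bash
mkdir -p pics; cat > h.py <<'E'
import numpy as np, cv2
from workcell import bot
def cams():
    return {n:bot.camera(n) for n in ("scene","top")}
def proj(c,X):
    p=c["camera_matrix"]@(c["R"]@np.array(X,float)+c["t"]); return p[:2]/p[2]
def ray(c,px):
    d=c["R"].T@np.linalg.solve(c["camera_matrix"],[px[0],px[1],1.]); o=-c["R"].T@c["t"]; return o,d/np.linalg.norm(d)
def at_z(c,px,z):
    o,d=ray(c,px); return o+d*(z-o[2])/d[2]
def tri(c1,p1,c2,p2):
    A=np.zeros((3,3));b=np.zeros(3);R=[ray(c1,p1),ray(c2,p2)]
    for o,d in R:
        P=np.eye(3)-np.outer(d,d);A+=P;b+=P@o
    X=np.linalg.solve(A,b); return X,np.linalg.norm(proj(c1,X)-p1),np.linalg.norm(proj(c2,X)-p2)
E
python3 - <<'E'
from h import *
np.set_printoptions(precision=3,suppress=True)
C=cams()
for n in C:
    cv2.imwrite(f"pics/{n}0.png",C[n]["color"][:,:,::-1]); print(n,-C[n]["R"].T@C[n]["t"])
Z=dict(jig=0,lever_grip=.17,lever_hinge=.06,catch_tip=.143,catch_hinge=.078,panel=.012,red_contact_top=.023,blue_contact_top=.023,holder=0,pen=.005,pen_tip=.005,pen_grip=.125,tape=0,bottle=0,slotbox=0)
for q,z in Z.items():
    for n in C:
        for d in bot.landmark_of(n,q)[:3]:
            if d["p"]>.2: print(q,n,round(d["p"],2),np.round(d["pixel"],1),at_z(C[n],d["pixel"],z))
print(bot.get_obs())
E
```

```text
scene [1.167 0.328 0.98 ]
top [ 0.347 -0.01   1.224]
jig scene 0.88 [333.4 236.6] [0.568 0.027 0.   ]
jig top 0.61 [317.4 199.9] [0.578 0.021 0.   ]
lever_grip scene 0.77 [366.8 236.8] [0.639 0.137 0.17 ]
lever_grip scene 0.55 [322. 214.] [0.634 0.032 0.17 ]
lever_grip scene 0.41 [455.7 269.7] [0.624 0.317 0.17 ]
lever_grip top 0.53 [275.2 165.9] [0.646 0.134 0.17 ]
lever_grip top 0.42 [415.4 193.6] [ 0.556 -0.256  0.17 ]
lever_hinge scene 0.56 [357.9 233.1] [0.568 0.089 0.06 ]
lever_hinge top 0.59 [296.5 197.4] [0.576 0.084 0.06 ]
lever_hinge top 0.49 [288.9 202. ] [0.562 0.107 0.06 ]
lever_hinge top 0.47 [231.2 176.6] [0.647 0.286 0.06 ]
catch_tip scene 0.71 [368.9 207.6] [0.551 0.102 0.143]
catch_tip top 0.67 [289.8 202.6] [0.545 0.096 0.143]
catch_hinge scene 0.57 [368.6 222.2] [0.541 0.102 0.078]
catch_hinge top 0.84 [293.9 206.4] [0.545 0.091 0.078]
catch_hinge top 0.36 [341.9 187.9] [ 0.598 -0.056  0.078]
panel scene 0.79 [303.6 222.4] [ 0.574 -0.052  0.012]
panel scene 0.71 [289.3 235.6] [ 0.624 -0.062  0.012]
panel top 0.72 [340.8 200.5] [ 0.571 -0.054  0.012]
panel top 0.56
[... 1442 characters left out ...]
8 [223.9 229.1] [0.491 0.321 0.   ]
bottle top 0.53 [436.5 233.6] [ 0.459 -0.353  0.   ]
slotbox scene 0.87 [430.6 325.9] [0.667 0.315 0.   ]
slotbox scene 0.25 [215.4 156.8] [ 0.495 -0.382  0.   ]
slotbox top 0.68 [226.9 175.9] [0.665 0.316 0.   ]
{'time': 1.6, 'q': array([70.301,  4.981, 10.077, 95.101, -0.   , 90.001]), 'qd': array([-0.094, -0.06 , -0.059,  0.126, -0.171, -0.017]), 'joint_efforts': array([ -0.002, -52.01 ,  46.486,   0.001,  -0.   ,  -0.   ]), 'ee_pos': array([0.185, 0.518, 0.231]), 'tcp_rot': array([-179.996,    0.   ,  160.301]), 'wrist_force': array([-0.329,  0.427,  0.096]), 'torque': array([-0.032,  0.021, -0.034]), 'grasp_force': 0.0, 'opening': 0.08538665687026711}
```

View pics/scene0.png

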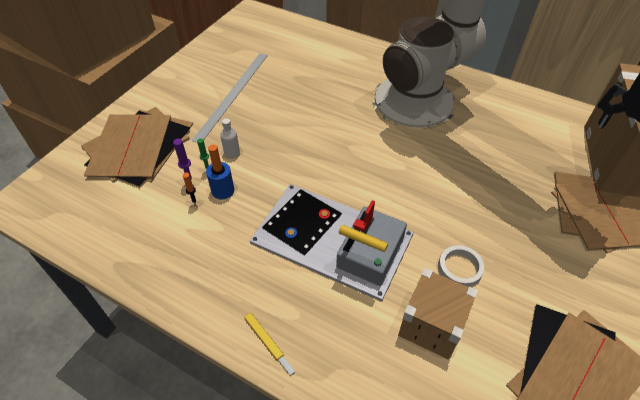

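```bash
python3 - <<'E'
import cv2
a=cv2.imread("pics/scene0.png")[120:240,150:310];b=cv2.imread("pics/top0.png")[150:270,370:530]
cv2.imwrite("pics/crop1.png",cv2.vconcat([cv2.resize(x,None,fx=2.5*1.0,fy=2.5,interpolation=cv2.INTER_CUBIC) for x in (a,b)]))
b=cv2.imread("pics/top0.png")[130:260,200:400]
cv2.imwrite("pics/crop2.png",cv2.resize(b,None,fx=4,fy=4,interpolation=cv2.INTER_CUBIC))
E
```

```text
(no output)
```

View pics/crop1.png

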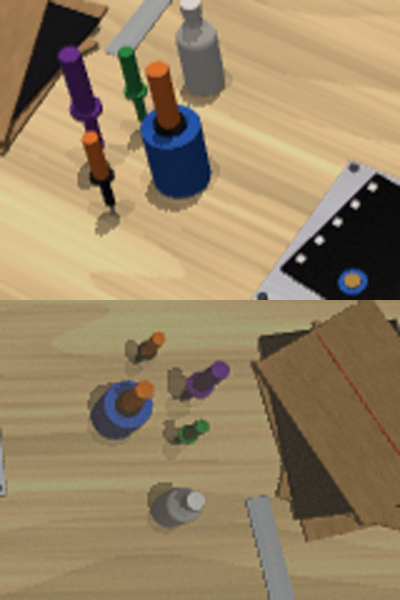

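View pics/crop2.png

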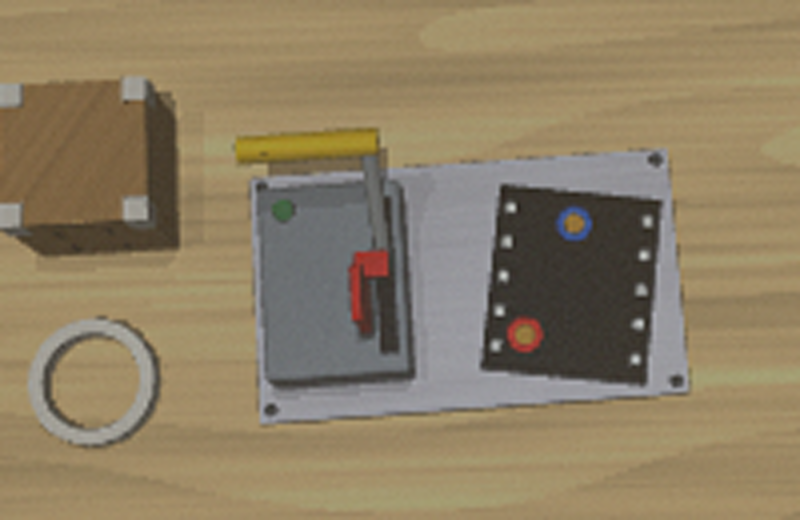

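The pen candidates are orange in the blue holder (scene 216,155), small orange (190,185), purple (181,150) and green (203,150). The one in the holder fits: it is orange and larger than the other orange one. In the top view, red is at about (331,214) and blue at about (343,186). Next I'll refine these positions by colour.

```bash
python3 - <<'E'
from h import *
np.set_printoptions(precision=4,suppress=True)
C=cams()
def blob(n,lo,hi,win):
    hsv=cv2.cvtColor(C[n]["color"],cv2.COLOR_RGB2HSV); m=cv2.inRange(hsv,lo,hi); w=np.zeros_like(m); a,b,c,d=win; w[b:d,a:c]=255
    v,u=np.nonzero(m&w); return np.array([u.mean(),v.mean()]),len(u),(u.min(),v.min(),u.max(),v.max())
for q,win in dict(red=((315,205,335,222),(322,205,340,222)),blue=((282,225,300,242),(335,178,351,194))).items():
    P=[]
    for n,w in zip(C,win):
        rng=((0,120,60),(6,255,255)) if q=="red" else ((105,120,50),(125,255,255))
        p,k,e=blob(n,*rng,w); ctr=np.array([(e[0]+e[2])/2,(e[1]+e[3])/2]); P.append(p)
        print(q,n,p,ctr,k,e,at_z(C[n],p,.021),at_z(C[n],ctr,.021))
# pen: bright orange cap and whole handle; holder blue
for n,w in zip(C,((205,135,228,180),(405,175,440,200))):
    p,k,e=blob(n,(5,130,60),(14,255,255),w); print("orange",n,p,k,e,at_z(C[n],p,.125))
for n,w in zip(C,((200,150,240,205),(395,170,440,212))):
    p,k,e=blob(n,(105,120,40),(125,255,255),w); print("holder",n,p,k,e)
# plate corners by eye from crop (screw holes) 
for s in ((264,186),(655,159),(676,380),(271,410)): print("hole",at_z(C["top"],(200+s[0]/4,130+s[1]/4),.012))
# handle ends
for n,w in zip(C,((330,220,390,255),(255,158,298,175))):
    p,k,e=blob(n,(18,120,60),(32,255,255),w); print("yellow",n,p,k,e,at_z(C[n],p,.171))
# fixes: model holder rim/pen outlines at a guess
for n in C:
    for X in ((.578,-.29,.16),(.578,-.29,.08),(.578,-.29,0)): print(n,X,proj(C[n],X))
E
python3 - <<'E'
import cv2
a=cv2.imread("pics/scene0.png")[140:205,195:245];b=cv2.imread("pics/top0.png")[170:220,395:445]
cv2.imwrite("pics/crop3.png",cv2.hconcat([cv2.resize(x,(390,500),interpolation=cv2.INTER_NEAREST) for x in (a,b)]))
E
```

```text
red scene [324.  213.6] [324.  213.5] 65 (np.int64(319), np.int64(209), np.int64(329), np.int64(218)) [ 0.5321 -0.0188  0.021 ] [ 0.5318 -0.019   0.021 ]
red top [330.8095 213.    ] [331. 213.] 42 (np.int64(327), np.int64(209), np.int64(335), np.int64(217)) [ 0.5305 -0.0205  0.021 ] [ 0.5304 -0.0211  0.021 ]
blue scene [290.4714 232.4143] [290.5 232. ] 70 (np.int64(285), np.int64(227), np.int64(296), np.int64(237)) [ 0.6201 -0.0608  0.021 ] [ 0.6191 -0.0614  0.021 ]
blue top [343.1111 185.6296] [343.  185.5] 27 (np.int64(339), np.int64(182), np.int64(347), np.int64(189)) [ 0.6177 -0.0622  0.021 ] [ 0.6181 -0.0618  0.021 ]
orange scene [214.7511 157.2017] 233 (np.int64(208), np.int64(144), np.int64(221), np.int64(171)) [ 0.5823 -0.2922  0.125 ]
orange top [424.7529 187.7294] 85 (np.int64(419), np.int64(182), np.int64(430), np.int64(193)) [ 0.5815 -0.2947  0.125 ]
holder scene [220.5279 182.0805] 646 (np.int64(206), np.int64(162), np.int64(233), np.int64(198))
holder top [419.5794 193.8016] 126 (np.int64(412), np.int64(183), np.int64(430), np.int64(200))
hole [0.6568 0.1857 0.012 ]
hole [ 0.6706 -0.1312  0.012 ]
hole [ 0.4904 -0.1398  0.012 ]
hole [0.4751 0.1795 0.012 ]
yellow scene [362.8592 237.5021] 476 (np.int64(339), np.int64(225), np.int64(387), np.int64(250)) [0.6453 0.1316 0.171 ]
yellow top [276.468 165.976] 250 (np.int64(259), np.int64(162), np.int64(294), np.int64(170)) [0.6459 0.1305 0.171 ]
scene (0.578, -0.29, 0.16) [214.1629 146.0867]
scene (0.578, -0.29, 0.08) [219.5157 169.0041]
scene (0.578, -0.29, 0) [224.35   189.7018]
top (0.578, -0.29, 0.16) [426.1982 186.3148]
top (0.578, -0.29, 0.08) [419.647  192.1189]
top (0.578, -0.29, 0) [413.923  197.1903]
```

View pics/crop3.png

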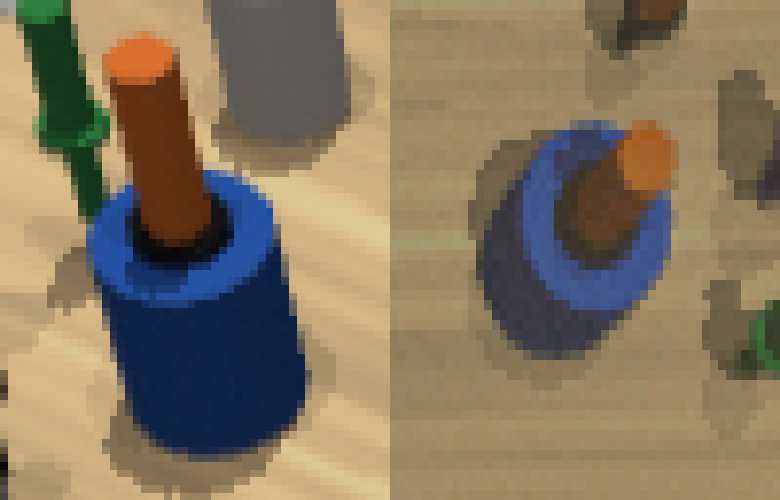

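send_rows(moves=[0.486,-1,0.03,0,0,-0.246,0,0.486,-1,0.03,0,0,-0.246,0,0.486,-1,0.03,0,0,-0.246,0,0.486,-1,0.03,0,0,-0.246,0,0.486,-1,0.03,0,0,-0.246,0,0.486,-1,0.03,0,0,-0.246,0,0.486,-1,0.03,0,0,-0.246,0,0.486,-1,0.03,0,0,-0.246,0], squeeze=40)

```text
time: 2.7
ee_pos: [0.2829, 0.317, 0.2374]
tcp_rot: [180.0, 0.0, 143.3]
wrist_force: [1.2, 0.3, 0.4]
opening: 0.0429
grasp_force: 0.0
```

```bash
python3 - <<'E'
from h import *
np.set_printoptions(precision=4,suppress=True)
C=cams()
print("cap",tri(C["scene"],(212.6,147.),C["top"],(427.5,185.1)),at_z(C["scene"],(212.6,147.),.16),at_z(C["top"],(427.5,185.1),.16))
print("rim",at_z(C["scene"],(218.1,170.3),.08),at_z(C["top"],(421.2,191.2),.08))
E
```

```text
cap (array([ 0.5813, -0.2935,  0.1584]), np.float64(0.3922258509899817), np.float64(0.3274534804764717)) [ 0.5822 -0.2914  0.16  ] [ 0.5814 -0.2939  0.16  ]
rim [ 0.5832 -0.2904  0.08  ] [ 0.5807 -0.2949  0.08  ]
```

send_rows(moves=[0.5,-1,0.03,0,0,-0.246,0,0.5,-1,0.03,0,0,-0.246,0,0.5,-1,0.03,0,0,-0.246,0,0.5,-1,0.03,0,0,-0.246,0,0.5,-1,0.03,0,0,-0.246,0,0.5,-1,0.03,0,0,-0.246,0,0.5,-1,0.03,0,0,-0.246,0,0.5,-1,0.03,0,0,-0.246,0])

```text
time: 3.8
ee_pos: [0.383, 0.1174, 0.2434]
tcp_rot: [180.0, -0.0, 126.4]
wrist_force: [0.5, -0.2, 0.2]
opening: 0.0428
grasp_force: 0.0
```

send_rows(moves=[0.5,-1,0.03,0,0,-0.246,0,0.5,-1,0.03,0,0,-0.246,0,0.5,-1,0.03,0,0,-0.246,0,0.5,-1,0.03,0,0,-0.246,0,0.5,-1,0.03,0,0,-0.246,0,0.5,-1,0.03,0,0,-0.246,0,0.5,-1,0.03,0,0,-0.246,0,0.5,-1,0.03,0,0,-0.246,0])

```text
time: 4.8
ee_pos: [0.4833, -0.0826, 0.2492]
tcp_rot: [180.0, -0.0, 109.5]
wrist_force: [0.5, 0.4, -1.0]
opening: 0.0427
grasp_force: 0.0
```

send_rows(moves=[0.5,-1,0,0,0,-0.246,0,0.5,-1,0,0,0,-0.246,0,0.5,-1,0,0,0,-0.246,0,0.5,-1,0,0,0,-0.246,0,0.5,-1,0,0,0,-0.246,0,0.5,-1,0,0,0,-0.246,0,0.5,-0.8,0,0,0,-0.246,0,0.5,-0.6,0,0,0,-0.246,0])

```text
time: 5.8
ee_pos: [0.5834, -0.2676, 0.2488]
tcp_rot: [-180.0, -0.0, 92.6]
wrist_force: [-0.2, 0.2, 0.3]
opening: 0.043
grasp_force: 0.0
```

send_rows(moves=[-0.06,-0.5,0,0,0,0,0,0,-0.52,-0.4,0,0,0,0,0,0,-1,0,0,0,0,0,0,-1,0,0,0,0,0,0,-1,0,0,0,0,0,0,-1,0,0,0,0,0,0,-0.8,0,0,0,0,0,0,-0.5,0,0,0,0])

```text
time: 6.8
ee_pos: [0.5803, -0.2925, 0.1054]
tcp_rot: [-179.9, -0.0, 92.7]
wrist_force: [1.4, -0.8, 0.2]
opening: 0.043
grasp_force: 0.0
```

```bash
python3 - <<'E'
from h import *
C=cams()
cv2.imwrite("pics/g.png",cv2.hconcat([cv2.resize(C["scene"]["color"][100:210,160:270,::-1],(400,400)),cv2.resize(C["top"]["color"][140:240,370:470,::-1],(400,400))]))
E
```

```text
(no output)
```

View pics/g.png

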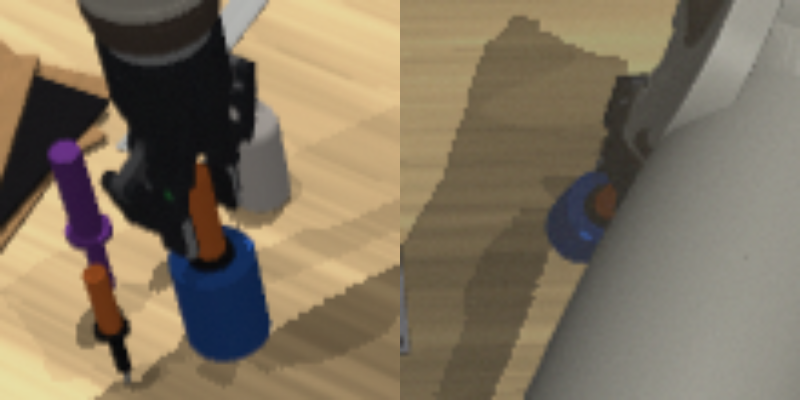

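The pen handle stands between the open fingers and the neighbouring pens are clear. I'll close the gripper, then lift.

send_rows(moves=[0,0,0,0,0,0,0.5,0,0,0,0,0,0,1,0,0,0,0,0,0,1,0,0,0,0,0,0,1,0,0,0,0,0,0,1])

```text
time: 7.52
ee_pos: [0.5814, -0.2929, 0.1077]
tcp_rot: [179.9, 0.0, 92.6]
wrist_force: [-0.6, -0.3, 5.0]
opening: 0.0212
grasp_force: 39.4
```

send_rows(moves=[0,0,0.3,0,0,0,1,0,0,0.7,0,0,0,1,0,0,1,0,0,0,1,0,0,1,0,0,0,1,0,0,0.8,0,0,0,1,0,0,0.2,0,0,0,1,0,0,0,0,0,0,1])

```text
time: 8.4
ee_pos: [0.5812, -0.2927, 0.2069]
tcp_rot: [180.0, 0.0, 92.6]
wrist_force: [-0.4, 0.0, -1.0]
opening: 0.0209
grasp_force: 39.1
```

send_rows(moves=[-0.167,0.5,0,0,0,0,1,-0.167,1,0,0,0,0,1,-0.167,1,0,0,0,0,1,-0.167,1,0,0,0,0,1,-0.167,1,0,0,0,0,1,-0.167,1,0,0,0,0,1,-0.167,1,0,0,0,0,1,-0.167,1,0,0,0,0,1])

```text
time: 9.4
ee_pos: [0.5467, -0.1037, 0.206]
tcp_rot: [-179.9, -0.0, 92.7]
wrist_force: [-0.2, 0.1, -0.2]
opening: 0.0211
grasp_force: 39.1
```

send_rows(moves=[-0.167,1,-0.2,0,0,0,1,-0.167,1,-0.4,0,0,0,1,-0.167,1,-0.6,0,0,0,1,-0.167,0.43,-0.6,0,0,0,1,0,0,-0.6,0,0,0,1,0,0,0,0,0,0,1])

```text
time: 10.15
ee_pos: [0.53, -0.0195, 0.1453]
tcp_rot: [-179.9, -0.0, 92.7]
wrist_force: [0.8, -0.3, 0.4]
opening: 0.021
grasp_force: 39.2
```

```bash
python3 - <<'E'
from h import *
np.set_printoptions(precision=4,suppress=True)
C=cams()
p=bot.get_obs()["ee_pos"];print(p)
tip=p-[0,0,.1027]
for n in C:
    print(n,proj(C[n],tip),proj(C[n],(.5313,-.0197,.023)))
    print([(round(d["p"],2),np.round(d["pixel"],1)) for d in bot.landmark_of(n,"pen_tip")])
cv2.imwrite("pics/r.png",cv2.hconcat([cv2.resize(C["scene"]["color"][150:250,270:370,::-1],(400,400)),cv2.resize(C["top"]["color"][150:250,290:390,::-1],(400,400))]))
E
```

```text
[ 0.5309 -0.0198  0.1469]
scene [323.9297 207.3158] [323.8455 212.7519]
[(0.53, array([324.7, 207.3])), (0.53, array([197.6, 203.9])), (0.45, array([213.4, 171.9])), (0.39, array([457.9, 269.8]))]
top [330.6405 211.7127] [330.5646 212.6438]
[(0.59, array([438.7, 205.7])), (0.5, array([422.5, 170.6]))]
```

View pics/r.png

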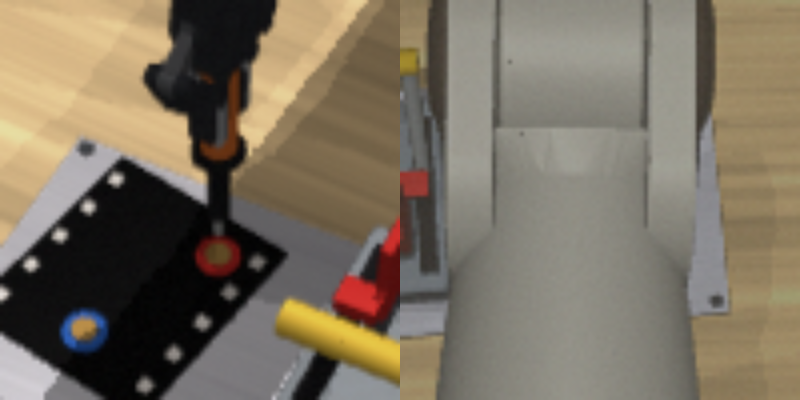

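The pen tip is at about (324,207) in the scene view, right above the red contact's brass button at (324,213). I'll go down gently.

send_rows(moves=[0,0,-0.4,0,0,0,1,0,0,-0.2,0,0,0,1,0,0,-0.1,0,0,0,1,0,0,-0.08,0,0,0,1,0,0,0,0,0,0,1])

```text
time: 10.98
ee_pos: [0.531, -0.0194, 0.1272]
tcp_rot: [-180.0, -0.0, 92.6]
wrist_force: [-0.1, 0.0, -0.2]
opening: 0.0208
grasp_force: 39.2
```

send_rows(moves=[0,0,-0.06,0,0,0,1,0,0,-0.06,0,0,0,1,0,0,0,0,0,0,1])

```text
time: 11.35
ee_pos: [0.5314, -0.0194, 0.1255]
tcp_rot: [179.9, 0.0, 92.7]
wrist_force: [-0.9, -0.5, 6.4]
opening: 0.0209
grasp_force: 40.3
```

Contact at 6 N. I'll hold briefly, lift, and move over to blue.

send_rows(moves=[0,0,-0.02,0,0,0,1,0,0,0,0,0,0,1,0,0,0,0,0,0,1])

```text
time: 11.72
ee_pos: [0.5314, -0.0195, 0.1254]
tcp_rot: [179.9, 0.0, 92.6]
wrist_force: [-2.5, 0.4, 9.3]
opening: 0.0207
grasp_force: 40.5
```

send_rows(moves=[0,0,0.5,0,0,0,1,0.4,-0.2,0.3,0,0,0,1,0.9,-0.45,0,0,0,0,1,0.9,-0.45,0,0,0,0,1,0.9,-0.4,0,0,0,0,1,0.4,-0.18,0,0,0,0,1,0,0,0,0,0,0,1])

```text
time: 12.6
ee_pos: [0.6185, -0.0615, 0.1436]
tcp_rot: [-180.0, -0.0, 92.6]
wrist_force: [0.2, -0.3, -0.7]
opening: 0.0211
grasp_force: 39.3
```

```bash
python3 - <<'E'
from h import *
np.set_printoptions(precision=4,suppress=True)
C=cams();n="scene"
p=bot.get_obs()["ee_pos"];print(p)
print(proj(C[n],p-[0,0,.1025]),proj(C[n],(.6188,-.0615,.023)),[(round(d["p"],2),np.round(d["pixel"],1)) for d in bot.landmark_of(n,"pen_tip")])
E
```

```text
[ 0.618  -0.0612  0.1439]
[290.439  226.7023] [290.4888 231.4123] [(0.81, array([289. , 227.8])), (0.71, array([208.8, 170.8])), (0.69, array([189.9, 183.3])), (0.6, array([197.9, 202.9])), (0.31, array([429.2, 324. ])), (0.3, array([370.8, 224.7]))]
```

send_rows(moves=[0,0,-0.4,0,0,0,1,0,0,-0.2,0,0,0,1,0,0,-0.1,0,0,0,1,0,0,-0.07,0,0,0,1,0,0,-0.05,0,0,0,1,0,0,0,0,0,0,1,0,0,0,0,0,0,1])

```text
time: 13.62
ee_pos: [0.6186, -0.0615, 0.1254]
tcp_rot: [179.9, 0.0, 92.6]
wrist_force: [-4.4, 0.4, 11.8]
opening: 0.0207
grasp_force: 41.4
```

send_rows(moves=[0,0,0.6,0,0,0,1,0,0,0.9,0,0,0,1,-0.15,-0.8,0.9,0,0,0,1,-0.15,-1,0.8,0,0,0,1,-0.15,-1,0,0,0,0,1,-0.15,-1,0,0,0,0,1,-0.15,-1,0,0,0,0,1,-0.15,-1,0,0,0,0,1])

```text
time: 14.62
ee_pos: [0.596, -0.2073, 0.204]
tcp_rot: [180.0, 0.0, 92.6]
wrist_force: [-1.0, 0.3, -1.2]
opening: 0.0213
grasp_force: 39.6
```

send_rows(moves=[-0.15,-1,0,0,0,0,1,-0.15,-1,0,0,0,0,1,-0.15,-0.8,0,0,0,0,1,-0.14,-0.6,0,0,0,0,1,-0.14,-0.06,0,0,0,0,1,0,0,0,0,0,0,1])

```text
time: 15.38
ee_pos: [0.5776, -0.2926, 0.2035]
tcp_rot: [180.0, -0.0, 92.6]
wrist_force: [0.2, 0.3, -0.2]
opening: 0.0209
grasp_force: 39.6
```

```bash
python3 - <<'E'
from h import *
np.set_printoptions(precision=4,suppress=True)
C=cams();n="scene"
p=bot.get_obs()["ee_pos"];print(p)
print(proj(C[n],p-[0,0,.1025]),[(round(d["p"],2),np.round(d["pixel"],1)) for d in bot.landmark_of(n,"pen_tip")])
cv2.imwrite("pics/h.png",cv2.resize(C["scene"]["color"][100:210,160:270,::-1],(500,500)))
E
```

```text
[ 0.5779 -0.2923  0.2035]
[217.4419 162.8447] [(0.68, array([197.8, 203.2])), (0.61, array([195.7, 182.6])), (0.55, array([217.6, 159.2])), (0.49, array([211.4, 173. ]))]
```

View pics/h.png

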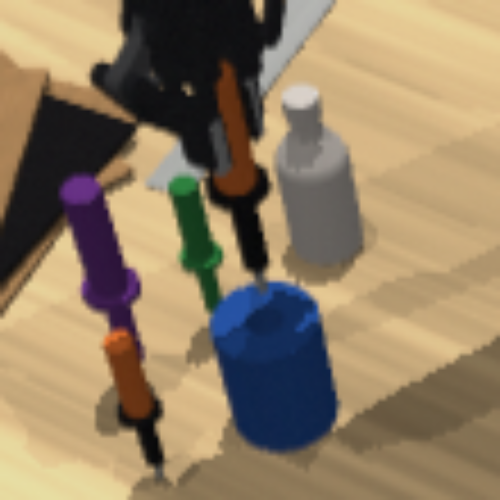

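Pen upright with its tip just above the holder. I'll correct x by 3.5 mm and lower it.

send_rows(moves=[0.14,-0.02,0,0,0,0,1,0,0,-0.3,0,0,0,1,0,0,-0.6,0,0,0,1,0,0,-0.6,0,0,0,1,0,0,-0.6,0,0,0,1,0,0,0,0,0,0,1])

```text
time: 16.27
ee_pos: [0.5805, -0.2931, 0.1488]
tcp_rot: [-179.9, -0.1, 92.6]
wrist_force: [0.2, 0.4, -0.5]
opening: 0.0209
grasp_force: 39.6
```

send_rows(moves=[0.02,0,-0.6,0,0,0,1,0,0,-0.6,0,0,0,1,0,0,-0.3,0,0,0,1,0,0,-0.1,0,0,0,1,0,0,0,0,0,0,1])

```text
time: 16.9
ee_pos: [0.5818, -0.2935, 0.1109]
tcp_rot: [180.0, 0.0, 92.6]
wrist_force: [-0.6, 0.4, -0.5]
opening: 0.0211
grasp_force: 39.6
```

send_rows(moves=[0,0,-0.08,0,0,0,1,0,0,-0.07,0,0,0,1,0,0,0,0,0,0,1])

```text
time: 17.27
ee_pos: [0.5819, -0.2935, 0.1078]
tcp_rot: [179.9, 0.0, 92.6]
wrist_force: [-1.1, 0.0, 3.9]
opening: 0.0212
grasp_force: 39.9
```

send_rows(moves=[0,0,0,0,0,0,0.2,0,0,0,0,0,0,0,0,0,0.3,0,0,0,0,0,0,1,0,0,0,0,0,0,1,0,0,0,0,0,0,1,0,0,0,0,0,0,1,0,0,0,0,0,0.3,0.8,0,0,0,0])

```text
time: 18.27
ee_pos: [0.5817, -0.2862, 0.2361]
tcp_rot: [179.9, 0.0, 92.6]
wrist_force: [-0.5, 0.1, -0.2]
opening: 0.0431
grasp_force: 0.0
```

send_rows(moves=[-0.12,0.9,0,0,0,0,0.5,-0.12,1,0,0,0,0,1,-0.12,1,0,0,0,0,1,-0.12,1,0,0,0,0,1,-0.12,1,0,0,0,0,1,-0.12,1,0,0,0,0,1,-0.12,1,0,0,0,0,1,-0.12,1,0,0,0,0,1])

```text
time: 19.27
ee_pos: [0.5574, -0.0869, 0.2347]
tcp_rot: [180.0, 0.0, 92.7]
wrist_force: [-0.4, 0.1, 0.1]
opening: 0.0002
grasp_force: 0.0
```

```bash
python3 - <<'E'
from h import *
np.set_printoptions(precision=4,suppress=True)
C=cams()
print(bot.get_obs()["ee_pos"])
def red(n,win):
    hsv=cv2.cvtColor(C[n]["color"],cv2.COLOR_RGB2HSV); m=cv2.inRange(hsv,(0,120,60),(6,255,255))|cv2.inRange(hsv,(174,120,60),(180,255,255)); w=np.zeros_like(m); a,b,c,d=win; w[b:d,a:c]=255
    v,u=np.nonzero(m&w); return u.min(),v.min(),u.max(),v.max()
print("catch",red("scene",(345,190,385,240)))
for X in ((.546,.098,.143),(.546,.098,.078)): print(proj(C["scene"],X))
for k in ("catch_tip","catch_hinge"):
    print(k,[(round(d["p"],2),np.round(d["pixel"],1)) for d in bot.landmark_of("scene",k)])
a=C["scene"]["color"][120:200,170:250,::-1]; b=C["scene"]["color"][185:265,325:405,::-1]
cv2.imwrite("pics/k.png",cv2.hconcat([cv2.resize(x,(400,400)) for x in (a,b)]))
E
```

```text
[ 0.5574 -0.0859  0.235 ]
catch (np.int64(353), np.int64(200), np.int64(374), np.int64(230))
[368.4027 205.3434]
[366.1864 223.0091]
catch_tip [(0.78, array([367. , 208.8])), (0.49, array([430. , 323.2]))]
catch_hinge [(0.63, array([369.9, 223.3]))]
```

View pics/k.png

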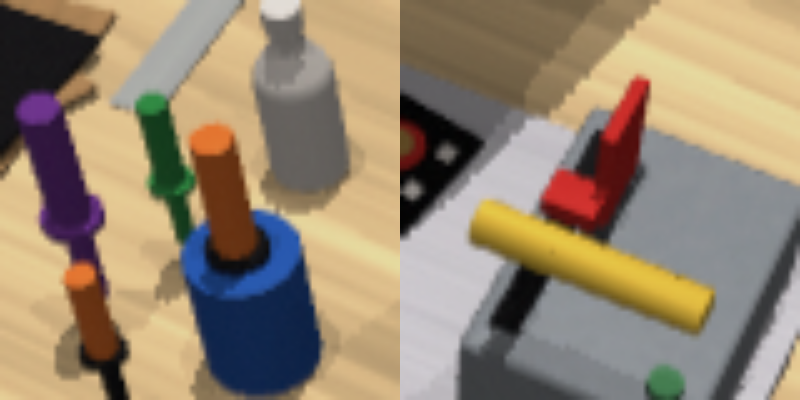

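The pen is seated in the holder and the catch is upright, with its upper edge at about (369,206). Next I move closed fingers to the right of the catch.

send_rows(moves=[-0.13,1,0,0,0,0,1,-0.13,1,0,0,0,0,1,-0.13,1,-0.5,0,0,0,1,-0.13,1,-1,0,0,0,1,-0.13,0.9,-1,0,0,0,1,0,0.5,-1,0,0,0,1,0,0,-0.7,0,0,0,1,0,0,0,0,0,0,1])

```text
time: 20.48
ee_pos: [0.541, 0.0458, 0.1284]
tcp_rot: [-179.9, 0.0, 92.6]
wrist_force: [0.6, 0.7, -0.0]
opening: 0.0002
grasp_force: 0.0
```

send_rows(moves=[0,0.7,0,0,0,0,1,0,0.7,-0.05,0,0,0,1,0,0.6,-0.15,0,0,0,1,0,0.35,-0.15,0,0,0,1,0,0.35,-0.2,0,0,0,1,0,0.4,-0.44,0,0,0,1,0,0,0,0,0,0,1])

```text
time: 21.35
ee_pos: [0.5408, 0.1245, 0.1034]
tcp_rot: [-179.9, 0.0, 92.7]
wrist_force: [0.0, -0.4, -0.2]
opening: -0.0002
grasp_force: 0.0
```

send_rows(moves=[0,0.15,-0.28,0,0,0,1,0,0.15,-0.28,0,0,0,1,0,0.2,-0.1,0,0,0,1,0,0.3,-0.04,0,0,0,1,0,0.3,0,0,0,0,1,0,0,0,0,0,0,1])

```text
time: 22.1
ee_pos: [0.5415, 0.1523, 0.0874]
tcp_rot: [180.0, -0.0, 92.7]
wrist_force: [0.6, 1.4, -1.1]
opening: -0.0001
grasp_force: 0.0
```

send_rows(moves=[0,0,-0.08,0,0,0,1,0,0,-0.08,0,0,0,1,0,0,0,0,0,0,1])

```text
time: 22.48
ee_pos: [0.5419, 0.152, 0.0851]
tcp_rot: [179.9, -0.1, 92.7]
wrist_force: [-3.5, 1.6, 12.3]
opening: 0.0
grasp_force: 5.9
```

send_rows(moves=[0,0,0.5,0,0,0,1,0,0,1,0,0,0,1,0,0,1,0,0,0,1,0,0,1,0,0,0,1,0,0,1,0,0,0,1,0,0,0.7,0,0,0,1,0,0,0,0,0,0,1])

```text
time: 23.35
ee_pos: [0.5421, 0.1515, 0.2147]
tcp_rot: [179.9, -0.0, 92.6]
wrist_force: [0.4, -0.3, 0.1]
opening: 0.0002
grasp_force: 0.0
```

```bash
python3 - <<'E'
from h import *
np.set_printoptions(precision=4,suppress=True)
C=cams()
print(bot.get_obs()["ee_pos"])
hsv=cv2.cvtColor(C["scene"]["color"],cv2.COLOR_RGB2HSV); m=cv2.inRange(hsv,(18,120,60),(32,255,255)); m[:220]=0;m[255:]=0;m[:,:330]=0;m[:,392:]=0
v,u=np.nonzero(m);print(u.mean(),v.mean(),len(u),at_z(C["scene"],(u.mean(),v.mean()),.171))
b=C["scene"]["color"][165:265,315:415,::-1]
cv2.imwrite("pics/l.png",cv2.resize(b,(500,500)))
E
```

```text
[0.5414 0.1514 0.2127]
363.1437246963563 237.83805668016194 494 [0.6457 0.1324 0.171 ]
```

View pics/l.png

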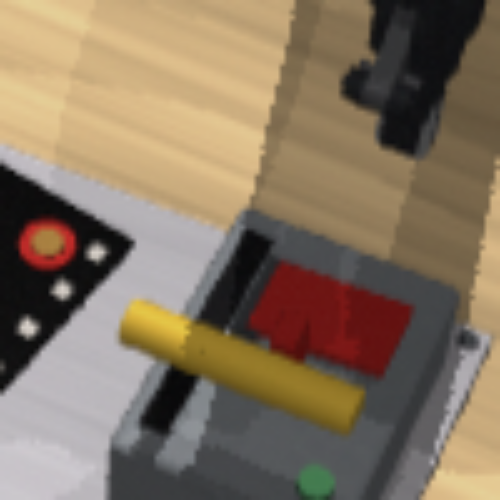

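The catch lies flat on the switch box. Now to the lever handle.

send_rows(moves=[0.84,-0.16,0.1,0,0,0,0,0.84,-0.16,0,0,0,0,-0.2,0.84,-0.16,0,0,0,0,-0.2,0.84,-0.16,0,0,0,0,-0.2,0.8,-0.16,0,0,0,0,-0.2,0,0,-0.5,0,0,0,-0.2,0,0,0,0,0,0,-0.2])

```text
time: 24.32
ee_pos: [0.6443, 0.1315, 0.2009]
tcp_rot: [-179.8, 0.0, 92.6]
wrist_force: [-0.6, -0.1, -0.7]
opening: 0.0512
grasp_force: 0.0
```

send_rows(moves=[0.04,0,-0.6,0,0,0,-0.2,0,0,-0.8,0,0,0,-0.2,0,0,-0.55,0,0,0,-0.2,0,0,0,0,0,0,-0.2])

```text
time: 24.82
ee_pos: [0.6456, 0.1315, 0.1532]
tcp_rot: [-179.9, 0.0, 92.7]
wrist_force: [0.2, -0.5, 0.2]
opening: 0.0513
grasp_force: 0.0
```

send_rows(moves=[0,0,0,0,0,0,0.5,0,0,0,0,0,0,1,0,0,0,0,0,0,1,0,0,0,0,0,0,1,0,0,0,0,0,0,1], squeeze=50)

```text
time: 25.45
ee_pos: [0.6457, 0.1316, 0.1555]
tcp_rot: [-179.9, -0.0, 92.7]
wrist_force: [-6.6, -0.3, 2.5]
opening: 0.0183
grasp_force: 48.8
```

send_rows(moves=[-0.46,-0.02,0.28,0,0,0,1,-0.49,-0.02,0.235,0,0,0,1,-0.51,-0.02,0.185,0,0,0,1,-0.52,-0.02,0.135,0,0,0,1,-0.53,-0.02,0.08,0,0,0,1,0,0,0,0,0,0,1])

```text
time: 26.2
ee_pos: [0.5859, 0.1289, 0.1814]
tcp_rot: [179.4, -0.0, 92.6]
wrist_force: [7.9, -2.0, 11.6]
opening: 0.0185
grasp_force: 50.9
```

send_rows(moves=[-0.54,-0.02,0.13,0,0,0,1,-0.54,-0.02,0.05,0,0,0,1,-0.53,-0.02,-0.08,0,0,0,1,-0.52,-0.02,-0.135,0,0,0,1,0,0,0,0,0,0,1])

```text
time: 26.82
ee_pos: [0.5314, 0.1266, 0.1794]
tcp_rot: [179.6, 0.0, 92.6]
wrist_force: [1.9, -5.2, 9.4]
opening: 0.0183
grasp_force: 51.6
```

```bash
python3 - <<'E'
from h import *
np.set_printoptions(precision=4,suppress=True)
C=cams()
o=bot.get_obs();print(o["ee_pos"],o["wrist_force"],o["torque"])
hsv=cv2.cvtColor(C["scene"]["color"],cv2.COLOR_RGB2HSV); m=cv2.inRange(hsv,(18,120,60),(32,255,255)); m[:170]=0;m[255:]=0;m[:,:330]=0;m[:,410:]=0
v,u=np.nonzero(m);print(u.min(),v[u<=u.min()+2].mean(),u.max(),v[u>=u.max()-2].mean())
g=np.array([.6456,.1315]);ex=np.array([.999,.044]);ey=np.array([-.044,.999])
for th in (0,.8,.9,1.0,1.1):
    x=g+ex*.135*(np.sin(.6-th)-np.sin(.6));z=.06+.135*np.cos(.6-th)
    print(th,*[proj(C["scene"],(*(x+ey*s),z)).round(1) for s in (-.05,.05)])
cv2.imwrite("pics/p.png",cv2.resize(C["scene"]["color"][150:260,310:430,::-1],(600,550)))
E
```

```text
[0.5317 0.1266 0.1795] [ 1.0017 -3.7811 10.223 ] [-0.7838 -0.5149 -0.0582]
362 185.65 409 198.875
0 [340.  228.1] [386.2 247.1]
0.8 [361.5 186.6] [406.3 203.6]
0.9 [363.8 183.5] [408.3 200.2]
1.0 [366.1 180.9] [410.1 197.3]
1.1 [368.1 178.9] [411.8 195.1]
```

View pics/p.png

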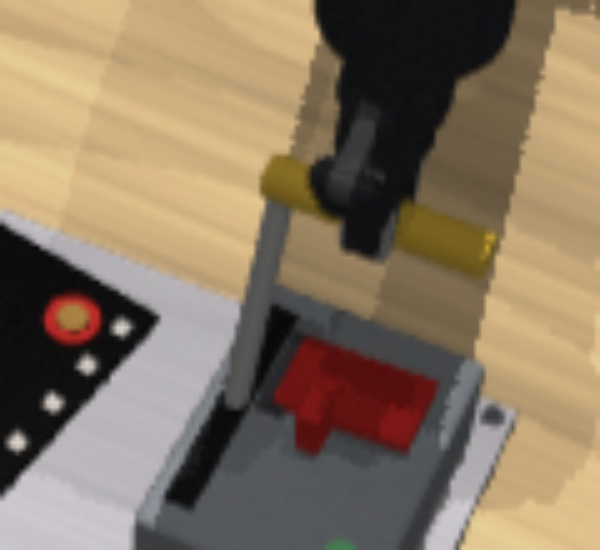

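Here the handle is held near its middle, the lever is well past the top, and the catch still lies flat. I'll pull the rest of the way to the stop.

send_rows(moves=[-0.51,-0.02,-0.1,0,0,0,1,-0.49,-0.02,-0.18,0,0,0,1,0,0,0,0,0,0,1,-0.1,0,-0.06,0,0,0,1,0,0,0,0,0,0,1])

```text
time: 27.55
ee_pos: [0.5045, 0.1253, 0.1704]
tcp_rot: [179.7, 0.1, 92.6]
wrist_force: [3.4, -6.2, 6.8]
opening: 0.018
grasp_force: 49.9
```

send_rows(moves=[-0.12,0,-0.05,0,0,0,1,0,0,0,0,0,0,1])

```text
time: 27.8
ee_pos: [0.5034, 0.1253, 0.1698]
tcp_rot: [179.4, 0.1, 92.6]
wrist_force: [11.9, -6.4, 6.5]
opening: 0.0177
grasp_force: 50.0
```

send_rows(moves=[-0.12,0,-0.05,0,0,0,1,0,0,0,0,0,0,1])

```text
time: 28.05
ee_pos: [0.5026, 0.1252, 0.1694]
tcp_rot: [179.1, 0.1, 92.5]
wrist_force: [22.2, -6.6, 6.9]
opening: 0.0181
grasp_force: 50.2
```

```bash
python3 - <<'E'
from h import *
np.set_printoptions(precision=4,suppress=True)
C=cams()
o=bot.get_obs();print(o["ee_pos"],o["wrist_force"],o["torque"],o["opening"])
hsv=cv2.cvtColor(C["scene"]["color"],cv2.COLOR_RGB2HSV); m=cv2.inRange(hsv,(18,120,60),(32,255,255)); m[:170]=0;m[255:]=0;m[:,:330]=0;m[:,420:]=0
v,u=np.nonzero(m);print(u.min(),v[u<=u.min()+2].mean(),u.max(),v[u>=u.max()-2].mean())
E
```

```text
[0.5026 0.1252 0.1694] [22.6173 -7.987   6.345 ] [-1.4514 -5.099  -0.0277] 0.018050896661797124
367 180.10526315789474 413 192.78571428571428
```

send_rows(moves=[0,0,0,0,0,0,1,0,0,0,0,0,0,1,0,0,0,0,0,0,1,0,0,0,0,0,0,1,0,0,0,0,0,0,1,0,0,0,0,0,0,1])

```text
time: 28.9
ee_pos: [0.5026, 0.1252, 0.1695]
tcp_rot: [179.1, 0.1, 92.5]
wrist_force: [22.5, -5.7, 8.1]
opening: 0.0178
grasp_force: 50.2
```

```bash
python3 - <<'E'
from h import *
np.set_printoptions(precision=4,suppress=True)
C=cams()
for q in ("tape","bottle","slotbox","holder","pen_grip"):
    for d in bot.landmark_of("scene",q)[:2]: print(q,round(d["p"],2),np.round(d["pixel"],1))
o=bot.get_obs();print(o["ee_pos"],o["wrist_force"])
bot.job_done()
E
```

```text
tape 0.57 [457.6 267.4]
tape 0.34 [369.7 224.1]
slotbox 0.67 [430. 323.]
holder 0.65 [223.5 189.6]
holder 0.17 [287.9 231.6]
pen_grip 0.87 [211.  156.1]
pen_grip 0.72 [189.7 180.6]
[0.5026 0.1252 0.1695] [22.6346 -7.1658  6.561 ]
the job is handed in; nothing more can be done
```

The job is handed in at about 29 s: both contacts were touched red then blue, the pen is back in its holder, the catch lies flat on the switch box, and the lever is held in the fingers at its stop; the tape and box showed no movement, and the bottle wasn't detected in the last check but was upright when last seen, after the pen went back.

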